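# Change the bottles on a roller mixer

## Robot

A 6-joint arm with a two-finger parallel gripper is mounted at the origin on the work surface. World frame = base frame: x ahead of the robot, y to its left, z up, the work surface at z = 0. Lengths are in mm, angles in rad, forces in N, time in s.
With the tool pointing down it reaches from about 300 to 775 mm from the base axis. Payload 14.6 kg.
Tool frame: the origin (TCP) lies on the centre line of the jaws, within the pads' length; the fingertips stand 19 mm ahead of it and the grasp point (between the pads) is the TCP (bot.tip_reach is the distance from the TCP to the fingertips, in mm); y points along the fingers, x is the direction in which the jaws open and shut, and the axes are right-handed (so a half turn about y gives the same grasp; the last joint's range is limited). The gripper opens to 85 mm and grips with 20 to 120 N. Pads are 22 mm wide; open, the fingers measure 114 mm over their backs; the gripper's body (76 mm by 85 mm) begins 54 mm behind the grasp point. The pads swing forward as they close: fully open they stand 13 mm farther back than shut.
Start: joints at [-1.354, 0.3, 1.521, -0, 1.321, -0.067], TCP at [153.996, -527.991, 222.081] pointing down, gripper open.
Joint ranges: [-3.03, 3.03], [-0.79, 2.21], [0.23, 2.52], [-1.04, 4.18], [0, 3.07], [-2.55, 2.55]. Speed limits (rad/s): [2.22, 2.22, 2.57, 3.14, 3.14, 3.14].

## Interface

Orientations are given as a unit quaternion [w, x, y, z].
In Python, from rig import bot gives the robot as it stands. Calls block until the motion is done:
- bot.move_to(position, orientation): joint-space move of the TCP to a pose.
- bot.servo_line(position, attitude=None, speed=150, until_force=None): straight line of the TCP; attitude=None keeps the orientation; speed is the mean speed in mm/s. With until_force (N) it stops when the force on the tool has changed by that much, and returns True; else False.
- bot.move_joints(angles): joint-space move.
- bot.move_gripper(opening, grip_force=None): finger opening in mm; grip_force is the grip in N (None keeps the last); returns when the fingers have stopped.
- bot.dwell(seconds).
- bot.ik(position, orientation): joint angles nearest the present ones, or None.
- bot.read_state(): the state.
- bot.read_camera(name): name is "side" or "top" or "wrist"; returns a dict with "image" (400x640x3 uint8, blue, green, red), "depth" (400x640 float32, mm along the optical axis (not along the pixel's ray), 0 where there is no reading), "fovy" (degrees; the focal length in pixels is half the picture's height over the tangent of half this angle, whatever the lens; pixels are square), "cx", "cy" (the principal point, pixels), "eye" and "attitude" of the camera in the world; the wrist camera has in their place "mount" (4x4, takes a point from camera to tool coordinates, whose origin is the TCP and whose axes are the tool frame's). Camera axes: x right, y down, z forward; pixel columns grow to the right and rows downward; lengths in mm; the calibration is good to about 2 mm. A picture is of the moment at which its call begins: read the wrist's pose just before it.
A pose or a line that the arm cannot do raises bot.MotionError and nothing moves.
- bot.finish_job(): hands the job in, once; it reports no verdict.
The state is a dict: "clock": time; "joint_positions": joint angles; "qvel": joint speeds; "effort": joint torques, N m; "ee_pos": TCP position; "tool_rot": TCP orientation; "ft_force": force on the tool from outside, world axes, zero at the start; "moment": the same for the moment, N m; "grip_width": finger opening in mm.
Only numpy, scipy, OpenCV 4.12 (cv2) and the standard library are available. Lean on these libraries where they do the work, as an engineer would, in place of code of your own. Each camera call takes 0.05 s, during which the arm holds its last target. There are 200 camera calls.

## Task

Change the bottles on the bottle roller mixer: lift its clear hood, swing the prop rod up into the red catch on the hood's side so that the rod carries the hood, and lay the spent bottle (red cap) from the rollers in the grey tray. Lay every blue-capped bottle on its side on the rollers, along them and fully supported, without dropping it, and when all are lying there press the green start button; leave the hood propped open so that the class can watch. Do not knock over or push away the beaker, amber jar, slide box or petri dishes.

Things in the scene. Friction and masses are not known exactly. Their poses are not given: they have to be found in the camera images.
- mixer: Bottle roller mixer, a white machine fixed to the table (place and yaw vary). Origin on the table below its middle; z up, -y its front (control panel), +y its back (hood hinge), -x the side with the prop rod. Housing x -180..140, y -180..180 mm, flat deck 55 mm high. In front of y = -100 the deck carries only the panel, nothing over 80 mm high.
- bed (a point): Middle of the roller bed, at the height of a lying bottle's axis (mixer x 0, y 15, z 113 mm). Six fixed rollers along the mixer's y, y -75..105, 26 mm thick, tops at 90 mm, at x = -100, -60, -20, 20, 60, 100; end plates 81 mm high at y -85 and 115. Bottles lie in gaps x = -80, 0, 80 (two in neighbouring gaps would clash), either end first, middle at y -45..60, best 15.
- hood (a joint): Hood angle (rad): 0 closed, 1.3 fully raised (stop); its front swings up and back. Clear cover, open below, 260 wide (x), 228 deep, 90 mm high, 0.8 kg. Soft-close damped hinge, 14 N m s/rad: lift slowly (0.15 rad/s takes about 13 N). Let go at the top it sinks by itself, very slowly at first, then some 0.02 rad/s, and rests on the raised rod at about 1.02 to 1.06.
- rod (a joint): Prop rod angle (rad): 0 lying flat, pointing to the mixer's front; 1.57 upright; 2.11 leaning back on its stop. Turns freely: let go past upright it falls gently onto the stop and stays, before upright it falls flat. It passes under the catch only while the hood is above about 1.15; the hood then comes down (by itself or drawn by the handle) until the tip lodges in the catch, rod at 2.03 to 2.11.
- hood_handle (a point): Middle of the black bar handle on the hood's front wall: round bar 12 mm thick, 110 mm long along the mixer's x, 33 mm in front of the wall, 261 mm in front of the hinge axis and 70 mm above it when closed. Can be pinched from above, fingers closing along the mixer's y, at any hood angle; it turns in the fingers.
- hood_hinge (a point): Point on the hood's hinge axis, mid-width; the axis is parallel to the mixer's x (at the mixer's y 135, z 62 mm).
- hood_catch (a point): Middle of the red catch on the hood's side wall (mixer's -x side): an upside-down U, 36 mm wide and 14 mm deep inside, open towards the hood's lower rim, which takes the rod's tip. It is in the rod's plane, 168 mm from the hinge along the hood and 59 mm above the rim.
- rod_pivot (a point): Pivot of the prop rod, axis along the mixer's x (at the mixer's x -164, y 10, z 85 mm). The rod swings in the plane x = -164, 34 mm outside the hood's side wall.
- rod_grip (a point): Middle of the red sleeve on the prop rod, 14 mm thick, 42 mm long, 150 mm from the pivot; when flat it is 30 mm above the deck. Pinched across (fingers closing along the mixer's x) the rod can turn between the fingers. The rod ends in a 14 mm ball tip, centred 180 mm from the pivot.
- start (a joint): Travel of the green start button (m): 0 out, 0.006 fully in, springs back; 5 N presses it fully; counts as pressed from 0.004.
- start_top (a point): Centre of the top of the green start button, 26 mm across, pressed straight down; on the panel at the mixer's x 55, y -140, z about 77 mm.
- spent_mid (a point): Spent bottle, red cap: closed white plastic bottle, 56 mm diameter, 140 mm tall, 0.2 kg (varies), bottom-heavy (centre of mass 38 mm above the base): cylindrical body 95 mm, shoulder, neck, then a screw cap 32 mm across, 27 mm high. The point is its middle; z axis from base to cap. Starts lying in the rollers' middle gap, cap to the front.
- tray: Grey open tray, fixed, 150 (x) x 200 (y) x 45 mm high, walls and floor 5 mm; origin under its middle.
- blue1_mid (a point): Blue-capped closed white plastic bottle, 56 mm diameter, 140 mm tall, 0.2 kg (varies), bottom-heavy (centre of mass 38 mm above the base): cylindrical body 95 mm, shoulder, neck, then a screw cap 32 mm across, 27 mm high. Starts standing on the table, two or three of the three are there. The point is its middle; z axis from base to cap.
- blue1: The same bottle; origin at the middle of its base, z axis towards the cap.
- blue2_mid (a point): Blue-capped closed white plastic bottle, 56 mm diameter, 140 mm tall, 0.2 kg (varies), bottom-heavy (centre of mass 38 mm above the base): cylindrical body 95 mm, shoulder, neck, then a screw cap 32 mm across, 27 mm high. Starts standing on the table, two or three of the three are there. The point is its middle; z axis from base to cap.
- blue2: The same bottle; origin at the middle of its base, z axis towards the cap.
- blue3_mid (a point): Blue-capped closed white plastic bottle, 56 mm diameter, 140 mm tall, 0.2 kg (varies), bottom-heavy (centre of mass 38 mm above the base): cylindrical body 95 mm, shoulder, neck, then a screw cap 32 mm across, 27 mm high. Starts standing on the table, two or three of the three are there. The point is its middle; z axis from base to cap.
- blue3: The same bottle; origin at the middle of its base, z axis towards the cap.
- beaker: Empty glass beaker, 70 mm across, 90 mm tall, loose; origin under its middle. To be left alone.
- jar: Amber jar, 60 mm across, 75 mm tall, loose; origin under its middle. To be left alone.
- slidebox: White slide box 100 x 70 x 30 mm, loose; origin under its middle. To be left alone.
- dish: Small petri dish, 56 mm across, 13 mm high, loose; origin under its middle. To be left alone.
- dish2: Larger petri dish, 76 mm across, 14 mm high, loose; origin under its middle. To be left alone.
Not all that is in view belongs to the job. What is shaped like the blue1 but purple is not meant. Leave any pink look-alike of the tray alone.

How it is judged (in metres and radians):
On the way, in this order (a step that is already met when the one before it is completed fails the run):
1. the hood is up and rests on the prop rod, whose tip is in the catch (value of joint hood between 0.92 and 1.12 rad and value of joint rod above 1.93 rad and contact force between rod and hood above 0.3 N), for 0.5 s.
2. the spent bottle lies in the tray and every blue-capped bottle lies on the rollers (x of spent_mid in the frame of tray between -0.05 and 0.05 m and y of spent_mid in the frame of tray between -0.05 and 0.05 m and height (world z) of spent_mid below 0.055 m and x of blue1_mid in the frame of mixer between -0.105 and 0.105 m and y of blue1_mid in the frame of mixer between -0.045 and 0.06 m and z of blue1_mid in the frame of mixer between 0.104 and 0.121 m and angle between the z axis of each of blue1_mid, blue2_mid, blue3_mid and the y axis of mixer, either way round below 0.12 rad and x of blue2_mid in the frame of mixer between -0.105 and 0.105 m and y of blue2_mid in the frame of mixer between -0.045 and 0.06 m and z of blue2_mid in the frame of mixer between 0.104 and 0.121 m and x of blue3_mid in the frame of mixer between -0.105 and 0.105 m and y of blue3_mid in the frame of mixer between -0.045 and 0.06 m and z of blue3_mid in the frame of mixer between 0.104 and 0.121 m), for 0.3 s.
3. the start button is pressed (value of joint start above 0.004 m), for 0.04 s.
At the end, for the whole second after the job is handed in: Hood at 0.92-1.12 rad, carried by the rod (past 1.93 rad, over 0.3 N); spent bottle lying in the tray (middle within 50 mm of the tray's, below 55 mm); all blue-capped bottles lying on the rollers (within 0.12 rad; middle y -45 to 60, z 104 to 121 mm of the mixer); start pressed and out again (all of step 1 and all of step 2 and value of joint start below 0.002 m); the robot touches nothing.
It fails at once if the beaker, jar, slide box or a petri dish is pushed more than 6 cm (distance of any of beaker, jar, slidebox, dish, dish2 from where it was at the start of the episode above 0.06 m).
It fails at once if the beaker, jar, slide box or a petri dish is tipped (angle between any of beaker, jar, slidebox, dish, dish2's own z axis and vertical above 0.5 rad).
It fails at once if a blue-capped bottle is dropped or slammed on the mixer (contact force between any of blue1, blue2, blue3 and mixer above 60 N).
Of blue1, blue2, blue3 only 2 to 3 are there at a start; the rules pass over those that are not, and their reading is None.
At some moment in a run one of blue1, blue2, blue3, spent may be knocked a few centimetres aside while the robot is not near it.
It also fails if it takes over 210 s, if anything falls off the work surface, if the arm or the gripper's body presses on something with over 40 N, if the wrist force passes 120 N, or if a joint passes its speed limit or range.

## Working session

There is one attempt and no reset: what is moved stays moved. The work goes in short steps, each a Python script; the robot and the scene stay as the last script left them, time stands still between calls to the robot, and variables do not carry over. Pictures are saved under pics/ and viewed, about 12 in all and at most 16, crops included, and the job is handed in when it is done.

```bash
ls; mkdir -p pics; python3 - <<'E'
from rig import bot
import cv2,numpy as np
for n in("top","side"):
    c=bot.read_camera(n);cv2.imwrite(f"pics/{n}0.png",c["image"])
    print(n,c["fovy"],c["cx"],c["cy"],c["eye"],c["attitude"],(c["depth"]>0).mean())
print(bot.read_state())
c=bot.read_camera("wrist");print(c["mount"],c["fovy"])
E
```

```text
pics
top 47.47666819216229 305.18767322983325 194.9258325103902 [ 433.45857196  -62.88377904 1296.10728874] [ 0.01630493 -0.69759663  0.71577388 -0.02758356] 0.99571484375
side 47.73766609695818 322.43520643076425 198.297718860797 [ 388.67575175 1017.41948721  819.71555996] [ 0.02964831 -0.0405547   0.87357086 -0.48409735] 0.9960078125
{'clock': 0.1, 'joint_positions': array([-1.35364223e+00,  3.00430025e-01,  1.52154855e+00,  3.64023266e-05,
        1.32066315e+00, -6.65811806e-02]), 'qvel': array([ 7.40036047e-05, -1.73338387e-03, -1.07141282e-03, -3.16689717e-04,
        2.12109190e-03, -1.20652086e-03]), 'effort': array([ 1.20100842e-03, -5.44376850e+01, -3.62371230e+01, -7.65790605e-05,
        3.02293382e-03,  3.19694914e-05]), 'ee_pos': array([ 153.93698559, -527.78831291,  221.55760336]), 'tool_rot': array([ 0.5659222 , -0.5654197 ,  0.42455633, -0.42401008]), 'ft_force': array([ 0.26119998,  0.01026337, -0.23203967]), 'moment': array([-0.0099227 , -0.04234329, -0.02080857]), 'grip_width': 85.37582047251423}
[[ 9.99997730e-01  1.19828605e-04  2.12733359e-03 -3.01356757e-01]
 [-1.99896724e-03 -2.92861568e-01  9.56152763e-01 -1.50812277e+02]
 [ 7.37588705e-04 -9.56154845e-01 -2.92860664e-01  7.63756321e+01]
 [ 0.00000000e+00  0.00000000e+00  0.00000000e+00  1.00000000e+00]] 67.81010207567707
```

View pics/top0.png

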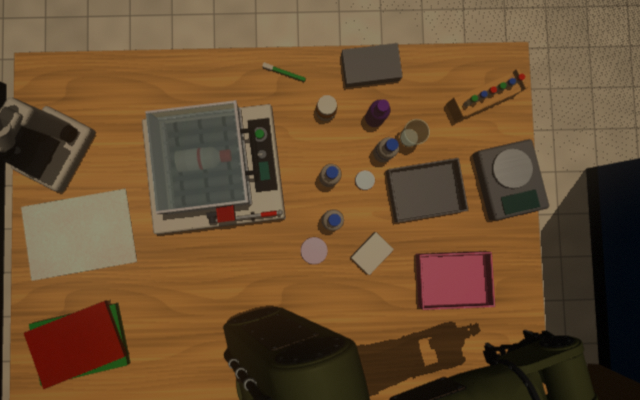

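View pics/side0.png

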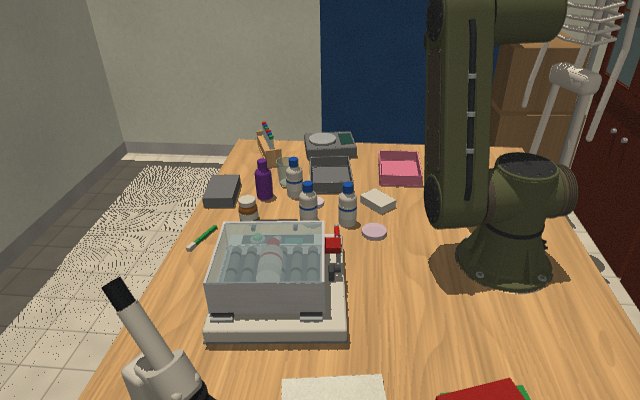

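The top picture has +x up and +y left. What could be taken for what:
- **Blue caps (wanted):** (389,147), (331,174) and (333,220).
- **Purple decoy:** (379,110).
- **Grey tray (wanted):** the open one at (427,190). The pink tray (455,280) and the closed dark box (371,65) are not it.
- **Jar:** (327,105). **Beaker:** about (414,130), close to the first blue bottle.
- **Dishes:** (365,180) and (314,250). **Slide box:** (372,253).
- **Mixer:** button (260,133), catch (225,214), sleeve (268,214).

```bash
cat > h.py <<'E'
from rig import bot
import numpy as np, cv2
from scipy.spatial.transform import Rotation as Ro
def Rq(q): return Ro.from_quat(np.roll(q,-1))
def quat(j,a):
    j=np.array(j,float);a=np.array(a,float);j/=np.linalg.norm(j);a/=np.linalg.norm(a)
    return np.roll(Ro.from_matrix(np.c_[j,a,np.cross(j,a)]).as_quat(),1)
def cam(n):
    s=bot.read_state();c=bot.read_camera(n)
    if n=="wrist":
        T=np.eye(4);T[:3,:3]=Rq(s["tool_rot"]).as_matrix();T[:3,3]=s["ee_pos"];T=T@c["mount"]
        c["R"],c["eye"]=T[:3,:3],T[:3,3]
    else: c["R"]=Rq(c["attitude"]).as_matrix()
    c["f"]=200/np.tan(np.radians(c["fovy"]/2)); return c
def ray(c,uv,z):
    d=c["R"]@np.array([(uv[0]-c["cx"])/c["f"],(uv[1]-c["cy"])/c["f"],1])
    return c["eye"]+d*(z-c["eye"][2])/d[2]
def cloud(c):
    v,u=np.mgrid[:400,:640];d=c["depth"]
    return np.stack([(u-c["cx"])/c["f"]*d,(v-c["cy"])/c["f"]*d,d],-1)@c["R"].T+c["eye"]
def blobs(c,lo,hi,amin=15):
    h=cv2.cvtColor(c["image"],cv2.COLOR_BGR2HSV)
    n,l,st,ce=cv2.connectedComponentsWithStats(cv2.inRange(h,np.array(lo),np.array(hi)))
    return [(ce[i],st[i],l==i) for i in range(1,n) if st[i][4]>=amin]
E
python3 - <<'E'
from h import *
c=cam("top");P=cloud(c)
for n,lo,hi in[("green",(45,80,40),(85,255,255)),("red",(0,150,60),(6,255,255)),("red2",(174,150,60),(180,255,255)),("blue",(105,120,50),(122,255,255)),("purple",(125,80,20),(150,255,255)),("grey",(0,0,40),(180,60,110))]:
    for ce,st,m in blobs(c,lo,hi,200 if n=="grey" else 15):
        print(n,ce.round(1),st,np.median(P[m],0).round(0))
# tabletop obstacle map: points with z>8 in the bottle region, clusters
z=P[...,2];m=((z>9)&(z<160)&(P[...,1]<60)).astype(np.uint8)
n,l,st,ce=cv2.connectedComponentsWithStats(m)
for i in range(1,n):
    if st[i][4]>80:
        q=P[l==i];zt=np.percentile(q[:,2],97);tp=q[q[:,2]>zt-6]
        print("obj",ce[i].round(),st[i][4],"ztop",zt.round(),"top mid",((tp[:,:2].min(0)+tp[:,:2].max(0))/2).round(),"bb",q[:,:2].min(0).round(),q[:,:2].max(0).round())
cv2.imwrite("pics/crop.png",cv2.resize(c["image"][85:265,130:480],None,fx=2.28,fy=2.28,interpolation=cv2.INTER_CUBIC))
E
```

```text
green [288.5  73.7] [273  67  32  14 101] [864. -44.  11.]
green [502.9  85.4] [500  83   7   6  28] [ 785. -616.  117.]
green [474.5  98. ] [472  96   6   5  26] [ 752. -537.  118.]
green [259.  133.2] [255 129   9  10  70] [680.  37.  77.]
green [263.8 170.5] [259 162  10  18 140] [580.  27.  58.]
green [115.3 316.9] [110 305  12  33 121] [196. 445.  25.]
green [ 40.8 322.8] [ 29 317  31  12  97] [181. 650.  24.]
green [109.9 365.6] [ 83 357  44  18 199] [ 61. 454.  25.]
red [521.   76.6] [518  74   7   6  29] [ 807. -665.  117.]
red [493.2  89.4] [490  87   7   6  33] [ 774. -588.  117.]
red [225.1 213.5] [216 205  19  18 271] [464. 124. 132.]
red [268.4 213.6] [261 211  16   6  74] [460.  16.  91.]
red [ 73.8 344.4] [  24  302  100   86 5065] [125. 547.  44.]
blue [512.1  80.7] [510  79   5   5  20] [ 797. -640.  117.]
blue [483.9  93.6] [482  92   5   4  17] [ 763. -563.  118.]
blue [391.8 144.2] [387 139  11  11  92] [ 630. -309.  141.]
blue [331.6 171.9] [327 167  10  11  87] [ 562. -152.  141.]
blue [334.1 219.6] [329 215  11  10  89] [ 440. -154.  141.]
grey [194.5 158.9] [ 
[... 727 characters left out ...]
9.] bb [ 603. -337.] [ 658. -281.]
obj [511. 179.] 4417 ztop 65.0 top mid [ 545. -658.] bb [ 431. -759.] [ 652. -565.]
obj [429. 188.] 926 ztop 50.0 top mid [ 519. -425.] bb [ 432. -533.] [ 606. -315.]
obj [330. 174.] 398 ztop 143.0 top mid [ 563. -154.] bb [ 535. -180.] [ 592. -125.]
obj [365. 179.] 285 ztop 19.0 top mid [ 554. -255.] bb [ 526. -281.] [ 580. -229.]
obj [333. 219.] 375 ztop 144.0 top mid [ 442. -155.] bb [ 416. -182.] [ 470. -127.]
obj [372. 252.] 945 ztop 35.0 top mid [ 345. -267.] bb [ 289. -325.] [ 404. -207.]
obj [314. 250.] 560 ztop 19.0 top mid [ 358. -105.] bb [ 321. -142.] [394. -68.]
obj [459. 282.] 1218 ztop 50.0 top mid [ 267. -493.] bb [ 185. -596.] [ 344. -392.]
```

View pics/crop.png

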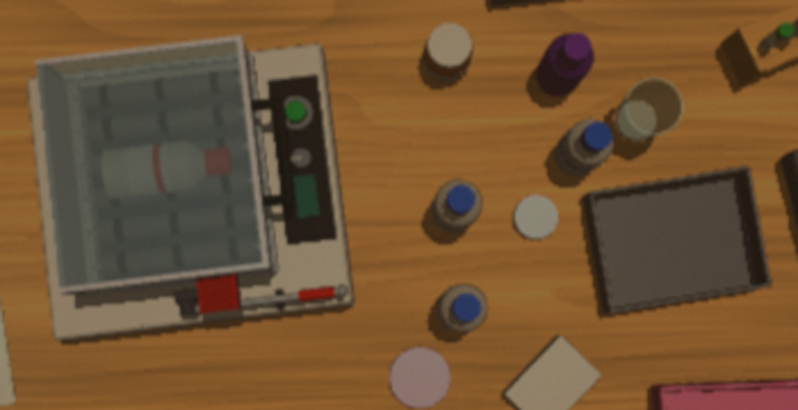

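Choice confirmed: three blue caps, grey tray. The button-to-sleeve distance measures 221 mm against the 219 mm given, so the mixer frame is consistent. Next I check reachability for the whole plan.

```bash
cat >> h.py <<'E'
YAW=0.095; O=np.array([612.,171.,0]); RM=Ro.from_euler('z',YAW).as_matrix()
def M(x,y,z): return O+RM@np.array([x,y,z],float)
def Mi(p): return RM.T@(np.asarray(p)-O)
X,Y,Z=RM[:,0],RM[:,1],np.array([0,0,1.])
def tilt(th): return np.sin(th)*Y-np.cos(th)*Z      # approach leaning in from the mixer's front
def hand(h,q=0):                                    # handle point at hood angle h
    r,al=np.hypot(261,70),np.arctan2(70,261)+h
    return M(q,135-r*np.cos(al),62+r*np.sin(al))
def sleeve(t,r=150): return M(-164,10-r*np.cos(t),85+r*np.sin(t))
def pickq(hd,th,s=1):                               # heading angle, downward pitch; camera up for s=1
    a=np.array([np.cos(hd)*np.cos(th),np.sin(hd)*np.cos(th),-np.sin(th)])
    return quat(s*np.array([np.sin(hd),-np.cos(hd),0]),a)
E
python3 - <<'E'
from h import *
c=cam("top");P=cloud(c)
g=blobs(c,(45,80,40),(85,255,255));r=blobs(c,(0,150,60),(6,255,255))
print([ray(c,ce,77).round(1) for ce,_,_ in g if abs(ce[0]-259)<2],[ray(c,ce,92).round(1) for ce,_,_ in r if abs(ce[0]-268)<2])
print([ray(c,ce,140).round(1) for ce,st,_ in blobs(c,(105,120,50),(122,255,255)) if st[4]>50])
z=P[...,2];m=(z>35)&(z<60)&(P[...,0]>425)&(P[...,0]<612)&(P[...,1]<-310)&(P[...,1]>-540)
print("tray",cv2.minAreaRect(P[m][:,:2].astype(np.float32)))
def t(n,p,q):
    s=bot.ik(p,q); print(n,np.round(p),None if s is None else np.round(s,2))
for s in(1,-1):
    print("s",s)
    for h in(0,.6,1.28): t(f"hand{h}",hand(h),quat(s*Y,-Z))
    for th in(.5,.8):
        for a in(0,1,1.9): t(f"rod{a} {th}",sleeve(a),quat(s*X,tilt(th)))
        for x in(-80,0,80): t(f"bed{x} {th}",M(x,15,113),quat(-s*X,tilt(th)));t(" up",M(x,-20,160),quat(-s*X,tilt(th)))
        for b in((630,-309),(562,-153),(441,-154)):
            t(f"b {th}",(*b,50),pickq(np.arctan2(b[1],b[0]),th,s));t(" up",(*b,250),pickq(np.arctan2(b[1],b[0]),th,s))
        t("tray",(519,-424,40),quat(-s*X,tilt(th)))
E
```

```text
[array([679.1,  37. ,  77. ])] [array([461.1,  15.5,  92. ])]
[array([ 630.3, -308.5,  140. ]), array([ 562.3, -151.5,  140. ]), array([ 440.7, -154.1,  140. ])]
tray ((531.0880737304688, -423.3897399902344), (174.60557556152344, 202.6327667236328), 7.760158061981201)
s 1
hand0 [624.  46. 132.] [ 0.01  0.55  1.39 -0.    1.21 -1.65]
hand0.6 [616. 130. 267.] [ 0.15  0.46  1.21 -0.    1.48 -1.52]
hand1.28 [600. 298. 332.] [ 0.41  0.54  0.93 -0.    1.67 -1.26]
rod0 0.5 [462.  16.  85.] [-0.29  0.38  1.86  0.5   1.16 -0.65]
rod1 0.5 [455.  85. 211.] [-0.16  0.16  1.8   0.5   1.35 -0.4 ]
rod1.9 0.5 [443. 214. 227.] [ 0.12  0.13  1.79  0.53  1.25 -0.15]
bed-80 0.5 [531. 178. 113.] None
 up [534. 144. 160.] None
bed0 0.5 [611. 186. 113.] None
 up [614. 151. 160.] None
bed80 0.5 [690. 194. 113.] None
 up [694. 159. 160.] None
b 0.5 [ 630 -309   50] [-0.53  0.64  1.89  2.99  0.46 -1.47]
 up [ 630 -309  250] [-0.53  0.26  1.83  1.89  0.07 -0.35]
b 0.5 [ 562 -153   50] [-0.37  0.5   2.2   2.99  0.63 -1.5 ]
 up [ 562 -153  250] [-0.37  0.    2.13  2.17  0.11 -0.65]
b 0.5 [ 441 -154   50] [-0.49  
[... 2203 characters left out ...]
 -0.58]
 up [534. 144. 160.] [-0.13  0.46  1.65  0.8   1.35 -0.54]
bed0 0.8 [611. 186. 113.] [-0.05  0.67  1.44  0.83  1.3  -0.49]
 up [614. 151. 160.] [-0.11  0.62  1.4   0.79  1.4  -0.46]
bed80 0.8 [690. 194. 113.] [-0.03  0.83  1.15  0.81  1.37 -0.39]
 up [694. 159. 160.] [-0.08  0.79  1.11  0.79  1.46 -0.36]
b 0.8 [ 630 -309   50] None
 up [ 630 -309  250] [-0.53  0.28  1.65  0.11  0.44 -1.72]
b 0.8 [ 562 -153   50] [-0.36  0.4   2.09  2.64  0.13  2.  ]
 up [ 562 -153  250] [-0.36  0.02  1.95  0.16  0.4  -1.78]
b 0.8 [ 441 -154   50] [-0.46  0.21  2.38  2.76  0.24  1.85]
 up [ 441 -154  250] [-0.46 -0.28  2.21  0.2   0.45 -1.85]
tray [ 519 -424   40] [-0.89  1.17  0.69  0.44  1.95 -0.97]
```

```bash
python3 - <<'E'
from h import *
q=quat(Y,-Z)
bot.move_gripper(28,40)
bot.move_to(hand(0)+[0,0,90],q)
print("hit",bot.servo_line(hand(0)+[0,0,0],speed=120,until_force=15))
bot.move_gripper(5,40); s=bot.read_state(); print(s["grip_width"],s["ee_pos"],s["ft_force"],s["clock"])
for h in np.arange(.1,1.281,.118): bot.servo_line(hand(h),speed=60)
s=bot.read_state(); print(s["grip_width"],s["ee_pos"],hand(1.28),s["ft_force"],s["clock"])
c=cam("side");cv2.imwrite("pics/s1.png",c["image"][100:400,150:500])
E
```

```text
hit False
4.852197467373605 [624.04783885  45.56976883 132.32242547] [ 0.93834687 -0.49948496 -0.63887716] 4.7083
4.944177620983444 [599.91853589 297.69008317 332.00210489] [599.93147036 297.65475382 332.11220421] [-0.14694617 -0.88886168  0.22725491] 12.1417
```

View pics/s1.png

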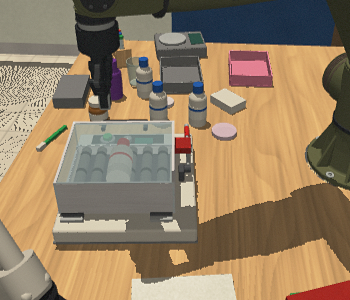

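The hood was not caught: the jaws shut to 4.9 mm on nothing and the hood is still down. I'll look closer with the wrist camera.

```bash
python3 - <<'E'
from h import *
q=quat(Y,-Z)
bot.move_gripper(28)
bot.servo_line(hand(1.28)+[0,0,60],speed=200)
bot.move_to(hand(0)+[0,-60,170],q)
c=cam("wrist");P=cloud(c)
m=np.einsum('ijk,kl->ijl',P-O,RM)   # mixer coords
sel=(m[...,2]>100)&(m[...,1]<-94)&(m[...,1]>-180)&(abs(m[...,0])<130)&(c["depth"]>0)
v,u=np.nonzero(sel); print(sel.sum())
if sel.sum(): print(np.percentile(m[sel],[2,25,50,75,98],axis=0).round(1),u.min(),u.max(),v.min(),v.max())
cv2.imwrite("pics/w1.png",c["image"])
t=cam("top");cv2.imwrite("pics/t1.png",cv2.resize(t["image"][90:240,130:300],None,fx=3.5,fy=3.5))
print(bot.read_state()["clock"])
E
```

```text
22914
[[ -54.3 -177.8  134.5]
 [ -17.4 -166.2  365.3]
 [ -15.5 -144.3  383. ]
 [ -10.2 -135.6  394. ]
 [  46.1  -94.8  406.5]] 331 601 51 399
14.325
```

View pics/w1.png

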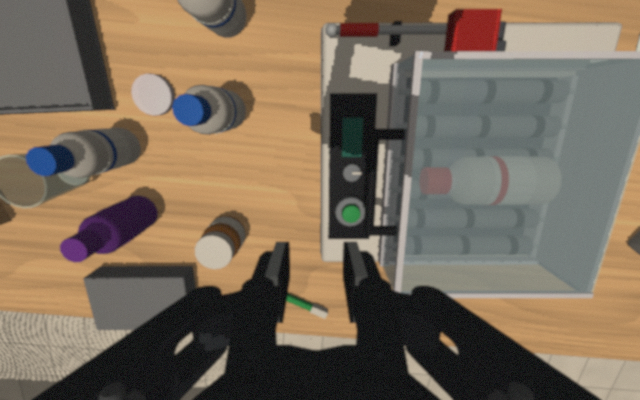

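```bash
python3 - <<'E'
from h import *
c=cam("wrist");P=cloud(c)
m=np.einsum('ijk,kl->ijl',P-O,RM)
for u,v in[(400,133),(390,133),(380,134),(376,134),(370,134),(365,134),(390,231),(375,230),(370,230),(365,230),(372,180),(375,180),(378,180),(368,180),(350,212),(360,28),(415,70),(402,280)]: print(u,v,m[v,u].round(),c["image"][v,u])
cv2.imwrite("pics/w2.png",cv2.resize(c["image"][80:260,310:440],None,fx=3,fy=3,interpolation=cv2.INTER_CUBIC)*2)
s=bot.read_state();print(s["ee_pos"],Mi(s["ee_pos"]))
E
```

```text
400 133 [-55. -98. 138.] [13 14 12]
390 133 [ -55. -108.  136.] [19 14 17]
380 134 [ -54. -118.  136.] [28 27 29]
376 134 [ -54. -122.  136.] [25 20 16]
370 134 [ -54. -128.  135.] [15 17 17]
365 134 [ -48. -121.   56.] [27 27 23]
390 231 [ 55. -99. 136.] [30 23 29]
375 230 [  53. -117.  137.] [27 24 25]
370 230 [  53. -122.  137.] [35 33 36]
365 230 [  54. -128.  135.] [17 17 18]
372 180 [  -5. -123.  137.] [33 30 33]
375 180 [  -5. -120.  135.] [59 64 67]
378 180 [ 14. -99.  53.] [163 181 191]
368 180 [  -5. -127.  135.] [29 26 28]
350 212 [  53. -139.   76.] [ 76 139  57]
360 28 [-163. -137.   91.] [22 20 92]
415 70 [-114.  -93.  153.] [174 179 188]
402 280 [108. -86. 153.] [137 149 152]
[624.15344705 -13.24082582 302.22536834] [  -5.37791723 -184.56290575  302.22536834]
```

View pics/w2.png

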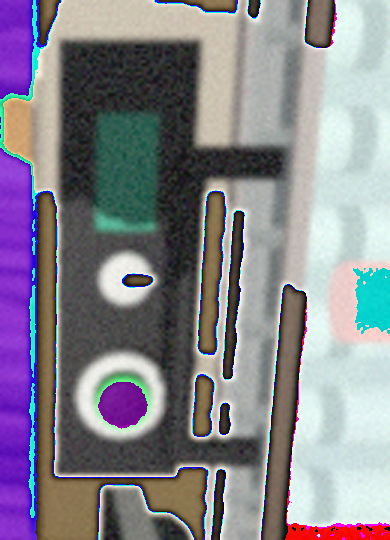

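The bar really is at mixer y -124, z 130, which is where I closed. I'll retry slightly deeper and watch it.

```bash
cat >> h.py <<'E'
def hand2(h,q=0,dz=0):
    r,al=np.hypot(259,69),np.arctan2(69,259)+h
    return M(q,135-r*np.cos(al),62+r*np.sin(al)+dz)
E
python3 - <<'E'
from h import *
q=quat(Y,-Z)
bot.move_to(hand2(0,0,60),q)
print("w",bot.read_state()["grip_width"],"hit",bot.servo_line(hand2(0,0,-6),speed=100,until_force=15))
a=cam("wrist")["image"]
bot.move_gripper(8,60); s=bot.read_state(); print(s["grip_width"],Mi(s["ee_pos"]),s["ft_force"],s["clock"])
b=cam("wrist")["image"]
cv2.imwrite("pics/w3.png",np.hstack([a[100:400,150:500],b[100:400,150:500]]))
E
```

```text
w 27.961993754707382 hit False
8.35011324833406 [   0.28765235 -123.69212689  125.63213205] [-0.28336247  4.11324202  3.80717736] 16.1333
```

View pics/w3.png

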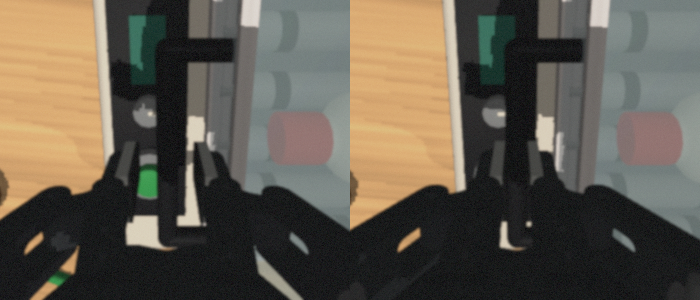

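```bash
python3 - <<'E'
from h import *
bot.move_gripper(0,80); s=bot.read_state(); print(s["grip_width"],s["ft_force"])
for h in (.06,.14): 
    bot.servo_line(hand2(h,0,-6),speed=40); s=bot.read_state(); print(s["grip_width"],s["ft_force"],Mi(s["ee_pos"]))
a=cam("wrist")["image"];cv2.imwrite("pics/w4.png",a[100:400,150:500])
E
```

```text
-0.3876027842769637 [ 0.23928031 -1.07444952 22.20986881]
-0.06907206971548599 [-0.96765256 -0.04534527 -2.07939273] [  -0.15097489 -119.3520022   140.11775743]
-0.03538935477276779 [-0.24630039 -0.5203123  -0.26010448] [-6.21510034e-02 -1.11816894e+02  1.60386861e+02]
```

View pics/w4.png

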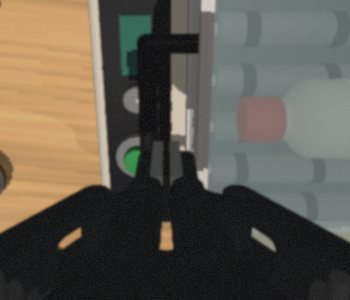

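Closing to 0 squeezed the jaws off the top of the bar (22 N upward), so the pads need to reach lower.

```bash
python3 - <<'E'
from h import *
print(bot.tip_reach)
bot.servo_line(hand2(0,0,60),speed=150)
bot.move_gripper(28,60)
print("hit",bot.servo_line(hand2(0,0,-20),speed=100,until_force=15))
bot.move_gripper(0,60); s=bot.read_state(); print(s["grip_width"],Mi(s["ee_pos"]),s["ft_force"],s["clock"])
E
```

```text
19.0
hit False
9.634666667253978 [   0.34270053 -123.68004846  111.94537833] [-1.33694212  2.92964204  5.96736771] 19.7417
```

```bash
python3 - <<'E'
from h import *
for h in (.05,.12): 
    bot.servo_line(hand2(h,0,-20),speed=25); s=bot.read_state(); print(s["grip_width"],s["ft_force"],Mi(s["ee_pos"]))
c=cam("wrist");cv2.imwrite("pics/w5.png",np.hstack([c["image"][100:400,150:500],cam("side")["image"][50:350,150:500]]))
P=cloud(c);m=np.einsum('ijk,kl->ijl',P-O,RM)
k=(c["image"].max(-1)<60)&(m[...,2]>90)&(m[...,2]<220)&(abs(m[...,0]+35)<10)&(abs(m[...,1]+110)<40)
print("bar top",k.sum(),np.median(m[k],0))
E
```

```text
9.842630924218923 [ 6.0032861   1.21999344 -7.04512064] [   0.23496893 -120.42005073  123.23791277]
9.506663811073972 [ 4.91743232 -0.38041492 -6.8247853 ] [ 1.01305835e-01 -1.14387607e+02  1.40828886e+02]
bar top 1100 [ -35.30888258 -114.17425558  164.39046139]
```

View pics/w5.png

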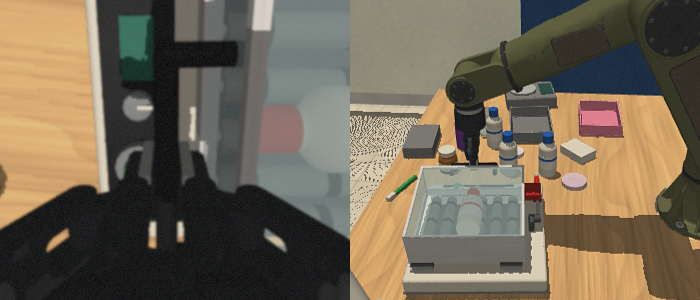

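The bar is now held: bar top at z 164 means the hood is at about 0.12. It sits 18 mm above the TCP, though, so the tips would reach the hood wall at larger angles. I'll carry it to 0.55, then open a little, rise, and push the bar along its arc with the front finger.

```bash
cat >> h.py <<'E'
def bar_h(x0=-35,w=12):     # hood angle from the bar's top seen by the wrist camera
    c=cam("wrist");m=np.einsum('ijk,kl->ijl',cloud(c)-O,RM);q=m.copy();q[...,2]-=6
    d=q-[0,135,62];r=np.hypot(d[...,1],d[...,2])
    k=(c["image"].max(-1)<70)&(abs(r-268)<7)&(abs(m[...,0]-x0)<w)&(m[...,2]>100)&(c["depth"]>0)
    if k.sum()<30: return None
    return np.median(np.arctan2(d[...,2],-d[...,1])[k])-np.arctan2(69,259),int(k.sum())
E
python3 - <<'E'
from h import *
for h in np.arange(.19,.56,.09): bot.servo_line(hand2(h,0,-18),speed=45)
print(bar_h(),bot.read_state()["ft_force"])
bot.move_gripper(20,60)
bot.servo_line(hand2(.52,0,-8)+2*Y,speed=100)
print(bar_h(),bot.read_state()["clock"])
for h in np.arange(.58,1.30,.07):
    bot.servo_line(hand2(h,0,-5 if h<1 else -2)+5*Y,speed=55)
    if abs(h-.79)<.02: print(h,bar_h(),bot.read_state()["ft_force"])
print(bar_h(),bot.read_state()["ft_force"],bot.read_state()["clock"])
c=cam("side");cv2.imwrite("pics/s2.png",c["image"][50:350,150:500])
E
```

```text
(np.float64(0.5408925037981835), 1225) [ 1.59109662 -7.75426237  0.5999853 ]
(np.float64(0.5085631514976672), 1067) 25.3833
0.7899999999999998 (np.float64(0.33101927052844493), 461) [-0.11493976 -0.7957364   0.37475481]
(np.float64(-0.0009548458126993342), 213) [-0.66141442 -0.30018461 -0.70236372] 30.9333
```

View pics/s2.png

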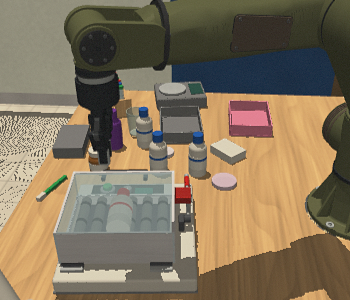

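The push lost the bar and the hood sank back shut. The fingertips may reach less far than I assumed, so I'll measure them with the wrist depth, then pinch deep again and lift while watching the force.

```bash
python3 - <<'E'
from h import *
def tips():
    c=bot.read_camera("wrist");d=c["depth"];f=200/np.tan(np.radians(c["fovy"]/2));v,u=np.mgrid[:400,:640]
    p=np.stack([(u-c["cx"])/f*d,(v-c["cy"])/f*d,d],-1)@c["mount"][:3,:3].T+c["mount"][:3,3]
    k=(d>0)&(abs(p[...,2])<14)&(abs(p[...,0])<45)&(p[...,1]<50)&(p[...,1]>-40)
    q=p[k]; print("w",bot.read_state()["grip_width"],"tip y",np.percentile(q[:,1],[50,90,97,99,100]).round(1),"z of tips",np.median(q[q[:,1]>np.percentile(q[:,1],95)],0).round(1))
bot.servo_line(hand2(1.28,0,60),speed=200)
tips(); bot.move_gripper(12,60); tips(); bot.move_gripper(28); 
q=quat(Y,-Z)
bot.move_to(hand2(0,0,60),q)
bot.servo_line(hand2(0,0,-18),speed=120,until_force=15)
bot.move_gripper(0,60); print(bot.read_state()["grip_width"],bot.read_state()["clock"])
for h in np.arange(.08,1.29,.08):
    bot.servo_line(hand2(h,0,-17),speed=40); s=bot.read_state(); f=s["ft_force"]
    print(round(h,2),f.round(1),s["grip_width"].round(1))
    if np.linalg.norm(f)>30 or s["grip_width"]<5: break
print(bar_h(),bot.read_state()["clock"])
E
```

```text
w 19.776886034311886 tip y [-28.1 -16.3 -13.2 -12.1 -10. ] z of tips [ 10.1 -12.9   8.2]
w 11.9814527410195 tip y [-27.7 -15.5 -12.4 -10.1  -7.8] z of tips [  6.1 -11.8   2.3]
9.475898572341357 34.4083Traceback (most recent call last):
  File "<stdin>", line 15, in <module>
AttributeError: 'float' object has no attribute 'round'
```

Important: the wrist depth shows the fingertips about 9 mm *behind* the reported TCP, not 19 mm ahead. That explains the misses. From now on I correct every reach by about 28 mm along the approach. The bar is held now, so the lift continues.

```bash
cat >> h.py <<'E'
D=28.  # true grasp point lies D behind the reported TCP
def tp(p,a): return np.asarray(p,float)+D*np.asarray(a)/np.linalg.norm(a)
E
python3 - <<'E'
from h import *
for h in np.arange(.16,1.29,.08):
    bot.servo_line(hand2(h,0,-17),speed=42); s=bot.read_state(); f=s["ft_force"]
    if np.linalg.norm(f)>30 or s["grip_width"]<5: print("stop");break
print(h,f.round(1),s["grip_width"],bar_h(),bot.read_state()["clock"])
for a in (0,1,1.75):
    for th in(.6,.8): 
        A=tilt(th);print(a,th,bot.ik(tp(sleeve(a),A),quat(X,A)))
E
```

```text
1.2799999999999998 [10.3  3.3 15.2] 9.211077339435139 (np.float64(1.2808839374858754), 1202) 45.0417
0 0.6 [-0.30512717  0.4462772   1.86577744  0.60174998  1.16468257 -0.73846137]
0 0.8 [-0.36889142  0.52197632  1.83807026  0.72882301  1.29900492 -0.85801169]
1 0.6 [-0.1682876   0.20719742  1.8321504   0.59659478  1.32677873 -0.4783031 ]
1 0.8 [-0.23821588  0.26379002  1.83847117  0.7556226   1.41940117 -0.6022306 ]
1.75 0.6 [ 0.06182175  0.16344003  1.82941134  0.63834292  1.24401073 -0.27400966]
1.75 0.8 [-0.01298108  0.20096812  1.86013801  0.830922    1.30790214 -0.43170226]
```

Hood at 1.28. Now the rod.

```bash
python3 - <<'E'
from h import *
bot.move_gripper(30,50)
p=bot.read_state()["ee_pos"]; bot.servo_line(p+[0,0,80],speed=250)
A=tilt(.8);q=quat(X,A)
bot.move_to(tp(sleeve(0),A)-90*A,q)
print("hit",bot.servo_line(tp(sleeve(0),A)+2*A,speed=150,until_force=15))
bot.move_gripper(0,40); s=bot.read_state(); print(s["grip_width"],s["ft_force"].round(1),s["clock"])
if s["grip_width"]>5:
    for a in np.arange(.15,1.81,.15): bot.servo_line(tp(sleeve(a),A)+2*A,speed=75)
    s=bot.read_state(); print(a,s["grip_width"],s["ft_force"].round(1),s["clock"])
    c=cam("side");cv2.imwrite("pics/s3.png",c["image"][50:350,150:500])
E
```

```text
hit False
12.655483802491121 [-6.3 -4.6  5.5] 48.575
1.7999999999999998 11.554487345372417 [-7.5 -0.2  2.5] 53.975
```

View pics/s3.png

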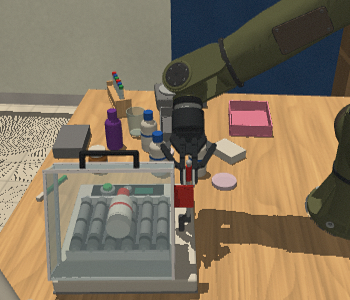

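The rod is past upright in the jaws with the hood high. I'll release it, back off, and check IK for the bottle grasps while the hood sinks.

```bash
python3 - <<'E'
from h import *
A=tilt(.8);q=quat(X,A)
bot.move_gripper(40)
p=bot.read_state()["ee_pos"]; bot.servo_line(p-100*A,speed=200)
A=tilt(.7);q=quat(X,A)
bot.move_to(tp(M(0,-120,260),A),q)
print(bot.read_state()["clock"],np.round(bot.read_state()["joint_positions"],2))
for x in(-80,0,80): print("bed",x,np.round(bot.ik(tp(M(x,0,113),A),q),2))
for b in((630,-309),(562,-152),(441,-154)):
  for th in(.6,.7,.8):
    for o in(-.8,-.5,-.25,0,.25,.5):
      hd=np.arctan2(b[1],b[0])+o;Q=pickq(hd,th,-1);a=Rq(Q).as_matrix()[:,1]
      r=[bot.ik(tp((*b,z),a)-8*a,Q) for z in(75,170,260)]
      if all(v is not None for v in r): print(b,th,o,[np.round(v,2).tolist() for v in r])
E
```

```text
55.85 [-0.2   0.54  1.28  0.66  1.56 -0.39]
bed -80 [-0.03  0.53  1.69  0.77  1.16 -0.53]
bed 0 [-0.02  0.67  1.44  0.75  1.23 -0.45]
bed 80 [-0.    0.83  1.16  0.72  1.31 -0.35]
(630, -309) 0.6 0 [[-0.53, 0.61, 1.81, 2.9, 0.25, 1.76], [-0.53, 0.43, 1.79, 2.29, 0.08, 2.38], [-0.53, 0.3, 1.73, 0.4, 0.15, -2.0]]
(630, -309) 0.7 0 [[-0.53, 0.59, 1.77, 2.61, 0.11, 2.05], [-0.53, 0.43, 1.75, 0.49, 0.11, -2.1], [-0.53, 0.3, 1.68, 0.18, 0.3, -1.79]]
(630, -309) 0.8 0 [[-0.52, 0.59, 1.72, 0.66, 0.08, -2.28], [-0.52, 0.43, 1.69, 0.19, 0.26, -1.8], [-0.52, 0.32, 1.61, 0.11, 0.44, -1.72]]
(562, -152) 0.6 0 [[-0.36, 0.44, 2.13, 2.94, 0.4, 1.7], [-0.36, 0.21, 2.11, 2.65, 0.16, 2.0], [-0.36, 0.04, 2.04, 0.69, 0.12, -2.31]]
(562, -152) 0.8 0 [[-0.35, 0.39, 2.05, 2.46, 0.1, 2.19], [-0.35, 0.2, 2.01, 0.36, 0.17, -1.99], [-0.35, 0.06, 1.93, 0.16, 0.39, -1.78]]
(441, -154) 0.6 0 [[-0.47, 0.28, 2.42, 2.92, 0.53, 1.68], [-0.47, -0.04, 2.39, 2.57, 0.2, 2.06], [-0.47, -0.26, 2.3, 0.69, 0.17, -2.33]]
(441, -154) 0.8 -0.25 [[-0.32, 0.22, 2.33, 4.01, 0.24, 0.9], [-0.32, -0.04, 2.28, -0.87, 0.24, -0.53], [-0.32, -0.21, 2.17, -0.42, 0.46, -1.0]]
(441, -154) 0.8 0 [[-0.46, 0.2, 2.35, 2.69, 0.19, 1.93], [-0.46, -0.06, 2.29, 0.53, 0.17, -2.18], [-0.46, -0.23, 2.19, 0.2, 0.43, -1.84]]
```

```bash
python3 - <<'E'
from h import *
c=cam("wrist")
for lo,hi in(((0,120,50),(8,255,255)),((172,120,50),(180,255,255))):
    for ce,st,m in blobs(c,lo,hi,60): print("w",ce.round(),st,Mi(ray(c,ce,113)).round(1))
cv2.imwrite("pics/w6.png",c["image"])
t=cam("top");print("tray",ray(t,(426.9,190.9),45).round(1))
for lo,hi in(((0,120,50),(8,255,255)),((172,120,50),(180,255,255))):
    for ce,st,m in blobs(t,lo,hi,30):
        if 140<ce[0]<290 and ce[1]<240: print("t",ce.round(),st,Mi(ray(t,ce,113)).round(1))
A=tilt(.8);q=quat(X,A); print(bot.ik(tp(M(0,5,113),A),q))
yt=.14;xt=np.array([np.cos(yt),np.sin(yt),0]);ay=np.array([-np.sin(yt),np.cos(yt),0]);At=np.sin(.8)*ay-np.cos(.8)*Z
for z in(40,200): print(bot.ik(tp((517,-425,z),At),quat(xt,At)))
E
```

```text
w [66. 24.] [  23    0   91   55 3921] [-352.5  252.3  113. ]
w [135.  61.] [123  47  23  26 294] [-238.4  181.1  113. ]
w [316. 159.] [290 154  52  14 277] [  0.7  32.7 113. ]
w [316. 225.] [300 209  33  34 938] [  1.  -45.4 113. ]
tray [ 513.6 -421.2   45. ]
t [199. 159.] [197 148   6  22  73] [ -1.8  21.5 113. ]
t [225. 155.] [219 149  13  14 144] [ -0.4 -47.1 113. ]
t [160. 221.] [150 211  29  18 292] [-151.3  137.9  113. ]
[-0.035137    0.69531121  1.44703396  0.84096394  1.26759444 -0.50781153]
[-0.872162    1.16220848  0.75961601  0.41482281  1.90883447 -1.01506624]
[-0.872162    0.99616603  0.69492683  0.46143058  2.11799605 -0.90692822]
```

View pics/w6.png

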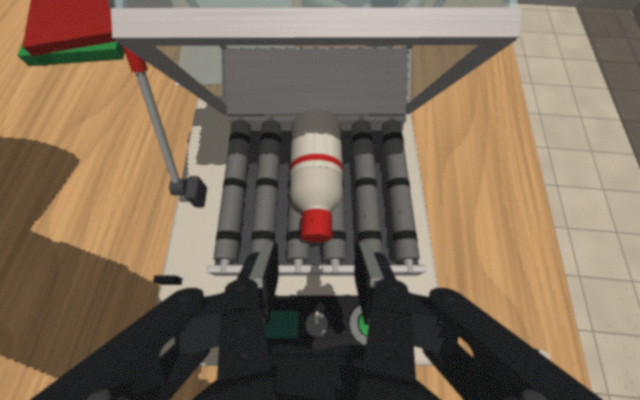

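The picture shows the rod leaning back, red tip at the catch, and the spent bottle in the middle gap with its cap at (316,225). That puts the bottle's middle at mixer (0, 12). Picking it up.

```bash
python3 - <<'E'
from h import *
A=tilt(.8);q=quat(X,A)
bot.move_gripper(72,50)
g=tp(M(0,2,114),A)
bot.move_to(g-110*A,q)
print("hit",bot.servo_line(g,speed=130,until_force=20))
bot.move_gripper(40,60); s=bot.read_state();print(s["grip_width"],s["clock"])
if s["grip_width"]>48:
    bot.servo_line(g+[0,0,12],speed=60); bot.servo_line(g-140*A+[0,0,30],speed=200)
    yt=.14;xt=np.array([np.cos(yt),np.sin(yt),0]);ay=np.array([-np.sin(yt),np.cos(yt),0]);At=np.sin(.8)*ay-np.cos(.8)*Z
    p=np.array([515,-423,0])-10*ay; Q=quat(xt,At)
    bot.move_to(tp(p+[0,0,220],At),Q); print(bot.read_state()["grip_width"],bot.read_state()["ft_force"])
    print("hit",bot.servo_line(tp(p+[0,0,37],At),speed=150,until_force=12))
    print(bot.read_state()["ee_pos"]-tp(p,At),bot.read_state()["clock"])
    bot.move_gripper(68); bot.servo_line(tp(p+[0,0,37],At)-120*At,speed=250)
    c=cam("top")
    print([ray(c,ce,140).round(1) for ce,st,_ in blobs(c,(105,120,50),(122,255,255)) if st[4]>50],bot.read_state()["clock"])
    s=cam("side");cv2.imwrite("pics/t2.png",np.vstack([c["image"][80:270,130:530],s["image"][120:340,170:570]]))
E
```

```text
hit False
54.64198781243428 58.0833
54.41594950462643 [ 0.50295177 -0.43911662 -2.11431238]
hit False
[ 0.33586716 -0.38149554 38.13554549] 62.5917Traceback (most recent call last):
  File "<stdin>", line 15, in <module>
rig.MotionError: the arm cannot follow that straight line within its joint ranges
```

```bash
python3 - <<'E'
from h import *
p=bot.read_state()["ee_pos"]; bot.servo_line(p+[0,0,190],speed=250)
c=cam("top")
print([ray(c,ce,140).round(1) for ce,st,_ in blobs(c,(105,120,50),(122,255,255)) if st[4]>50],bot.read_state()["clock"])
s=cam("side");cv2.imwrite("pics/t2.png",np.vstack([c["image"][80:270,130:530],s["image"][120:340,170:570]]))
for b in((630,-309),(562,-152),(441,-154)):
  for th in(.5,.6):
      hd=np.arctan2(b[1],b[0]);Q=pickq(hd,th,-1);a=Rq(Q).as_matrix()[:,1]
      for d,z in((94,75),(4,75),(4,110)):
        v=bot.ik(tp((*b,z),a)-d*a,Q);print(b,th,d,z,None if v is None else np.round(v,2))
A=tilt(.6);q=quat(X,A);print(bot.ik(tp(M(-80,-20,180),A),q))
E
```

```text
[array([ 611.1, -287.5,  140. ]), array([ 562.3, -151.4,  140. ]), array([ 440.4, -154.2,  140. ])] 63.8333
(630, -309) 0.5 94 75 [-0.54  0.43  2.05  2.95  0.41  1.7 ]
(630, -309) 0.5 4 75 [-0.53  0.64  1.83  2.98  0.41  1.69]
(630, -309) 0.5 4 110 [-0.53  0.57  1.84  2.95  0.34  1.72]
(630, -309) 0.6 94 75 [-0.54  0.39  2.    2.84  0.24  1.82]
(630, -309) 0.6 4 75 [-0.53  0.62  1.8   2.9   0.25  1.76]
(630, -309) 0.6 4 110 [-0.53  0.55  1.8   2.82  0.19  1.85]
(562, -152) 0.5 94 75 [-0.39  0.25  2.35  2.93  0.53  1.69]
(562, -152) 0.5 4 75 [-0.36  0.48  2.15  2.98  0.57  1.66]
(562, -152) 0.5 4 110 [-0.36  0.39  2.16  2.96  0.48  1.69]
(562, -152) 0.6 94 75 [-0.38  0.19  2.31  2.85  0.34  1.78]
(562, -152) 0.6 4 75 [-0.36  0.45  2.12  2.95  0.41  1.7 ]
(562, -152) 0.6 4 110 [-0.36  0.36  2.12  2.89  0.32  1.75]
(441, -154) 0.5 94 75 None
(441, -154) 0.5 4 75 [-0.47  0.35  2.44  2.96  0.72  1.64]
(441, -154) 0.5 4 110 [-0.47  0.22  2.44  2.92  0.59  1.69]
(441, -154) 0.6 94 75 None
(441, -154) 0.6 4 75 [-0.47  0.29  2.41  2.93  0.54  1.68]
(441, -154) 0.6 4 110 [-0.47  0.16  2.41  2.87  0.42  1.75]
[-0.03687652  0.40751286  1.64649243  0.63146561  1.24746895 -0.38767418]
```

View pics/t2.png

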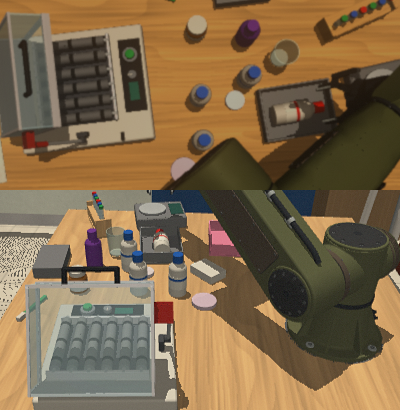

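The spent bottle lies in the tray. One bottle was knocked to about (611,-288) and still stands. Next is the blue bottle nearest the base, at (440,-154). I'll straddle it from above with the approach pitched down 0.5 rad, then roll it over with the wrist into the gap at x = -80.

```bash
cat >> h.py <<'E'
TH=.5
def J(): return np.array(bot.read_state()["joint_positions"])
def pick(b,hz=162):
    hd=np.arctan2(b[1],b[0]);Q=pickq(hd,TH,-1);a=Rq(Q).as_matrix()[:,1]
    g=lambda z: tp((b[0],b[1],z),a)-4*a
    low=bot.ik(g(75),Q); assert low is not None
    up=low.copy(); up[1]=max(up[1]-.6,-.7)
    bot.move_gripper(80,60)
    mid=J(); mid[1]=max(mid[1]-.3,-.7); bot.move_joints(mid)
    bot.move_joints(up)
    bot.move_to(g(hz),Q); print("hover",J().round(2))
    print("hit",bot.servo_line(g(75),speed=110,until_force=15))
    bot.move_gripper(40,60); s=bot.read_state(); print("grip",s["grip_width"],s["clock"])
    return s["grip_width"]>48, g, Q
def carry(g,Q,x,mid=-22):
    bot.servo_line(g(160),speed=150)
    A=tilt(TH);q=quat(X,A);P=lambda y,z: tp(M(x,y,z),A)-4*A
    up=J(); up[1]=max(up[1]-.5,-.75); bot.move_joints(up)
    pre=bot.ik(P(mid-125,230),q); up2=up.copy(); up2[3:]=pre[3:]; up2[2]=pre[2]; up2[1]=min(up[1],pre[1]-.25)
    bot.move_joints(up2); bot.move_to(P(mid-125,230),q)
    s=bot.read_state(); print("pre",s["grip_width"],s["ft_force"].round(1),s["clock"])
    return P,mid
def lay(P,mid):
    bot.servo_line(P(mid-5,135),speed=130)
    print("hit",bot.servo_line(P(mid-5,113.5),speed=35,until_force=12),Mi(bot.read_state()["ee_pos"]).round(1)-Mi(P(mid-5,113)).round(1))
    bot.move_gripper(64,30); bot.dwell(.2)
    bot.servo_line(P(mid-5,113)-120*tilt(TH),speed=180); print("t",bot.read_state()["clock"])
E
python3 - <<'E'
from h import *
ok,g,Q=pick((440.6,-154))
if ok:
    carry(g,Q,-80)
    c=cam("side");cv2.imwrite("pics/s4.png",np.vstack([c["image"][80:380,150:500],cam("wrist")["image"][100:400,150:500]]))
E
```

```text
hover [-0.47  0.03  2.43  2.83  0.4   1.8 ]
hit False
grip 54.4711035085802 69.225
pre 54.230372165118006 [ 0.1 -0.  -2.5] 74.45
```

View pics/s4.png

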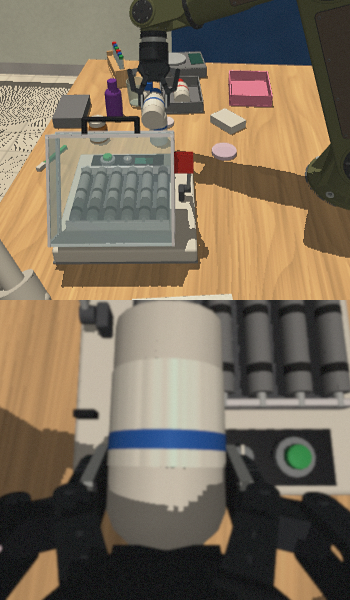

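The bottle is held level with its base toward the back, lined up with the rollers. Laying it down.

```bash
cat >> h.py <<'E'
def hood_top():
    c=cam("top");m=np.einsum('ijk,kl->ijl',cloud(c)-O,RM);d=m-[0,135,68];r=np.hypot(d[...,1],d[...,2])
    k=(c["image"].max(-1)<60)&(abs(r-268)<8)&(abs(m[...,0])<50)&(m[...,2]>150)
    h=np.median(np.arctan2(d[...,2],-d[...,1])[k])-np.arctan2(69,259) if k.sum()>15 else None
    caps=[ray(c,ce,140).round(1).tolist()[:2] for ce,st,_ in blobs(c,(105,120,50),(122,255,255)) if st[4]>40]
    print("hood",h,k.sum(),"caps",caps,"as lying (mixer)",[Mi(ray(c,ce,113)).round().tolist() for ce,st,_ in blobs(c,(105,120,50),(122,255,255)) if st[4]>40 and ce[0]<290])
E
python3 - <<'E'
from h import *
A=tilt(TH);P=lambda y,z: tp(M(-80,y,z),A)-4*A
lay(P,-22); hood_top()
E
```

```text
hit True [-0.4  0.   0.1]
t 77.8083
hood 1.0486183810454333 272 caps [[611.1, -287.5], [562.1, -151.7], [536.9, 87.5]] as lying (mixer) [[-80.0, -73.0, 113.0]]
```

Hood at 1.049, carried by the rod. The first bottle lies at x -80 with its middle at about y -17. Next bottle.

```bash
python3 - <<'E'
from h import *
ok,g,Q=pick((562.2,-151.5))
if ok:
    P,m=carry(g,Q,0)
    if bot.read_state()["grip_width"]>48: lay(P,m); hood_top()
E
```

```text
hover [-0.36  0.26  2.15  2.89  0.34  1.76]
hit False
grip 54.2901336581485 83.2833
pre 54.468149245662566 [-0.6 -0.5 -1.4] 88.8583
hit True [-0.3 -0.1  0.6]
t 92.0667
hood 1.0476538086794354 286 caps [[611.2, -287.6]] as lying (mixer) []
```

```bash
python3 - <<'E'
from h import *
ok,g,Q=pick((611.2,-287.6))
if ok:
    P,m=carry(g,Q,80)
    if bot.read_state()["grip_width"]>48:
        hood_top(); lay(P,m)
        j=J(); j[1]-=.3; bot.move_joints(j); j[0]-=.8; bot.move_joints(j); hood_top()
        c=cam("top");cv2.imwrite("pics/t5.png",cv2.resize(c["image"][85:265,130:480],None,fx=2.28,fy=2.28,interpolation=cv2.INTER_CUBIC))
        P=cloud(c);m=np.einsum('ijk,kl->ijl',P-O,RM)
        for x in(-80,0,80):
            k=(abs(m[...,0]-x)<25)&(m[...,2]>125)&(m[...,2]<150)&(m[...,1]<110)&(m[...,1]>-110)
            q=m[k]
            if len(q)>20: print(x,len(q),"axis slope",np.polyfit(q[:,1],q[:,0],1).round(3),"y",q[:,1].min().round(),q[:,1].max().round(),"ztop",np.percentile(q[:,2],95).round())
E
```

```text
hover [-0.52  0.42  1.9   2.88  0.26  1.79]
hit False
grip 54.62318869018329 97.8
pre 54.225088607284114 [-0.8 -0.8 -2.2] 103.85
hood 1.0510812735825201 242 caps [[615.2, 88.0], [537.1, 80.6]] as lying (mixer) [[-0.0, -80.0, 113.0], [-80.0, -80.0, 113.0]]
hit True [-0.3 -0.1  0.2]
t 107.1333
hood 1.050927845261795 243 caps [[694.6, 95.8], [616.2, 88.3], [538.2, 81.0]] as lying (mixer) [[82.0, -80.0, 113.0], [1.0, -80.0, 113.0], [-79.0, -79.0, 113.0]]
-80 877 axis slope [-3.0000e-03 -8.0761e+01] y -94.0 45.0 ztop 142.0
0 855 axis slope [-0.013 -1.65 ] y -95.0 45.0 ztop 143.0
80 860 axis slope [-1.4000e-02  7.7458e+01] y -95.0 46.0 ztop 143.0
```

View pics/t5.png

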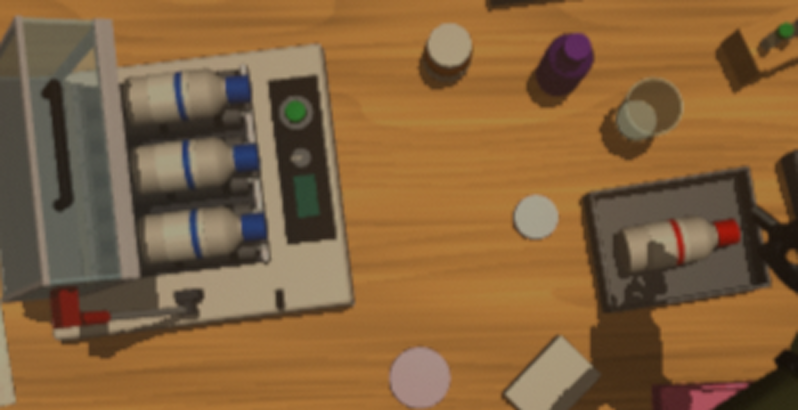

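All three bottles lie along the rollers (mid y about -25, axis slopes at most 0.014), and the spent one is in the tray. Now the green button, with the gripper shut.

```bash
python3 - <<'E'
from h import *
bot.move_gripper(0,40)
q=quat(X,-Z); b=M(55,-140,0)
bot.move_to(b+[0,0,230],q)
bot.servo_line(b+[0,0,95],speed=130)
print("hit",bot.servo_line(b+[0,0,50],speed=25,until_force=9)); bot.dwell(.2)
s=bot.read_state();print(s["ee_pos"][2],s["ft_force"].round(1))
bot.servo_line(b+[0,0,230],speed=180)
bot.move_joints([-1.354,.3,1.521,0,1.321,-.067]); bot.dwell(.3); hood_top()
c=cam("top");P=cloud(c);k=[m for ce,st,m in blobs(c,(45,80,40),(85,255,255)) if abs(ce[0]-259)<4 and abs(ce[1]-133)<4]
print("button z",[np.median(P[m],0).round(1) for m in k],bot.read_state()["clock"])
r=[(ce.round(),ray(c,ce,33).round()) for ce,st,m in blobs(c,(0,150,60),(8,255,255),30) if ce[0]>380 and ce[1]>120]; print("spent red",r)
cv2.imwrite("pics/f.png",np.vstack([c["image"][85:265,130:530],cam("side")["image"][110:390,130:530]]))
E
```

```text
hit True
61.86661808407926 [-1.9  0.2  7.9]
hood 1.048873887721971 272 caps [[694.7, 96.0], [615.8, 88.2], [538.0, 81.1]] as lying (mixer) [[82.0, -79.0, 113.0], [1.0, -80.0, 113.0], [-79.0, -79.0, 113.0]]
button z [array([679.9,  37.1,  76.5])] 119.2833
spent red [(array([427., 190.]), array([ 516., -426.,   33.])), (array([449., 186.]), array([ 526., -487.,   33.]))]
```

View pics/f.png

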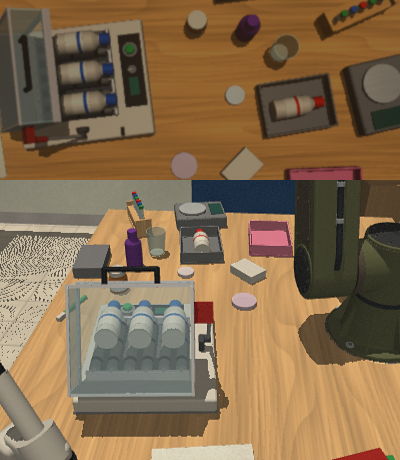

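```bash
python3 -c "
from h import *
bot.finish_job()"
```

```text
the job is handed in; nothing more can be done
```

The job is done and handed in at about 119 s of the 210 s limit. The interface gives no verdict, so the results below are from my own last checks.

**Done:** I lifted the hood and propped it on the rod. The spent bottle went into the grey tray, all three blue-capped bottles are on the rollers at x = -80, 0 and 80, and I pressed start last.

**Last checks:**
- **Hood:** at 1.049 rad and steady, with the rod leaning back into the catch. I did not measure the rod's angle or its contact force directly.
- **Blue bottles:** middles at about y = -25 mm, tops 142–143 mm (141 expected), axes within 0.015 rad of the rollers.
- **Spent bottle:** its middle is about 8–10 mm from the tray's.
- **Start button:** held at about 8 N with the fingertips at full travel. It reads 76.5 mm high again afterwards, so it sprang back out.
- **Other objects:** the beaker, jar, slide box and dishes look unmoved in the last picture.
- **Robot:** back at its start pose, clear of everything.

**What went wrong or disagreed:**
- **Fingertips:** they are about 9 mm behind the reported TCP, not 19 mm ahead as described. My first grasps of the hood handle missed or slipped because of this, and the hood sank shut once. After the wrist camera's depth picture showed the offset, I corrected every reach by 28 mm.
- **Knocked bottle:** one blue bottle was shifted a few centimetres mid-run. I located it again before picking it up.

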